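# Line up the water samples by height

### The arm

A 6-joint arm with a two-finger parallel gripper is mounted at the origin on the work surface; the furniture and walls round the work are solid. World frame = base frame: x ahead of the robot, y to its left, z up, the work surface at z = 0. Lengths are in m, angles in degrees, forces in N, time in s.
With the tool pointing down it reaches from about 0.4 to 0.825 m from the base axis. Payload 7 kg.
Tool frame: the origin (TCP) lies on the centre line of the jaws, within the pads' length; the fingertips stand 19 mm ahead of it and the grasp point (between the pads) is the TCP (r.tip_extent is the distance from the TCP to the fingertips, in m); z points along the fingers, y is the line along which they close (so a half turn about z gives the same grasp; the last joint's range is limited). The gripper opens to 88 mm and grips with 3 to 60 N. Pads are 19 mm wide; open, the fingers measure 130 mm over their backs; the gripper's body (78 mm by 193 mm) begins 47 mm behind the grasp point.
Start: joints at [-52.649, 20.546, 0.682, 0, -70.136, -16.507], TCP at [0.24, -0.631, 0.246] pointing down, gripper open.
Joint ranges: [-176.03, 176.03], [-82.01, 121.73], [-58.28, 71.71], [-173.87, 95.51], [-174.79, -0.11], [-173.66, 173.66]. Speed limits (degrees/s): [136.94, 136.94, 172.46, 180, 180, 180].

### API

Orientations are given as [roll, pitch, yaw] about the fixed x, y, z axes, in that order (R = Rz(yaw) Ry(pitch) Rx(roll)).
In Python, from plant import r gives the robot as it stands. The module is installed in compiled form; this text tells all that it offers.
- The arm moves only by the tool jog_arm, never from a script. Its argument "deltas" is a list that holds one entry, the list of rows, each a list of 5 numbers: the opening, from -1 (shut) to 1 (fully open), then the shift along the world's x, y, z in cm, then the turn about the world's z in rad. In form: [[[claw, dx, dy, dz, turn], ...]]. A call has 1 to 8 rows; each row shifts and turns the commanded pose from where the row before left it; what a row does not reach is not made up. A row lasts 1/8 s, in which the tool goes at most 62.5 mm and 10.7 degrees, less where a joint would pass 70% of its speed; a pose out of reach is approached as far as the arm can. A call with a gripper value outside its range is refused whole. The fingers move at their own pace and stop on an object; "force" is the grip in N (left out, the last holds). Time passes only in rows, so rows that do not move let the fingers close. It gives the time, the measured TCP pose, the force, the opening and the grip force at its end, in the units of the state.
- r.get_state(): the state, without advancing time (a new reading comes with each control period).
- r.capture(name): name is "scene" or "top"; returns the picture (384x512x3 uint8, blue, green, red); there is no depth.
- r.camera_info(name): a dict with "fx", "fy", "cx", "cy" (pixels), "view" (4x4, takes a point from world to camera coordinates). Camera axes: x right, y up, looking along -z (the intrinsics and any distortion apply to the point x, -y, -z); pixel columns grow to the right and rows downward; lengths in m; the calibration is good to about 2 mm. A picture is of the moment at which its call begins. camera_info takes no time and is no camera call.
- r.close_job(): hands the job in; it is judged then, once.
The state is a dict: "time_s": time; "joints": joint angles; "qd": joint speeds; "joint_torque": joint torques, N m; "tcp_pos": TCP position; "eef_rot": TCP orientation; "contact_force": force on the tool from outside, world axes, zero at the start; "moment": the same for the moment, N m; "gripper_width": finger opening in m; "gripper_force": force on a finger pad.
Only numpy, scipy, OpenCV 4.12 (cv2) and the standard library are available. Lean on these libraries where they do the work, as an engineer would, in place of code of your own. Each camera call takes 0.05 s, during which the arm holds its last target. There are 200 camera calls.

### The job

Line up the four sample containers by height for the audit photo, one standing upright in the middle of each pad of the row: the tallest on the pad next to the upright end plate, then each next shorter one on the next pad, the shortest at the far end. Do not let any container fall over, and leave the kitchen timer where it stands.

Things in the scene. Friction and masses are not known exactly. Their poses are not given: they have to be found in the camera images.
- pet_bottle: Closed translucent plastic bottle with cap, the tallest sample: 214 mm high, body 60 mm across up to 150 mm, then neck and cap 24 mm wide from 150 to 213 mm, about 0.12 kg. Stands upright; origin at the centre of its underside, z up. Can be pinched by the neck and cap from above (best along its own x or y axis)
- steel_flask: Grey metal flask with black screw stopper: 148 mm high, body 62 mm across up to 109 mm, then shoulder and stopper to pinch 22 mm wide from 109 to 148 mm, about 0.19 kg. Stands upright; origin at the centre of its underside, z up. Can be pinched by the stopper from above (best along its own x or y axis)
- dropper_bottle: Small white dropper bottle with a white pointed cap: 75 mm high, round body 25 mm across up to 54 mm, 0.03 kg. Stands upright; origin at the centre of its underside, z up. Grasp round the body from above
- vial: Clear vial with a broad black cap, the shortest sample: 61 mm high, 25 mm across, 0.03 kg. Stands upright; origin at the centre of its underside, z up. Grasp round it from above
- pad_a: First round pad of the row: flat dark rubber disc, 72 mm across, 4 mm thick, fixed; origin at the centre of its underside, z up. It lies on a low aluminium strip (110 x 430 mm, 5 mm thick, side beads 9 mm high) fixed to the worktable. The four pads lie in a straight row along the strip, 95 mm apart centre to centre
- pad_b: Second round pad of the row: flat dark rubber disc, 72 mm across, 4 mm thick, fixed; origin at the centre of its underside, z up. It lies on a low aluminium strip (110 x 430 mm, 5 mm thick, side beads 9 mm high) fixed to the worktable. The four pads lie in a straight row along the strip, 95 mm apart centre to centre; next to pad_a
- pad_c: Third round pad of the row: flat dark rubber disc, 72 mm across, 4 mm thick, fixed; origin at the centre of its underside, z up. It lies on a low aluminium strip (110 x 430 mm, 5 mm thick, side beads 9 mm high) fixed to the worktable. The four pads lie in a straight row along the strip, 95 mm apart centre to centre; next to pad_b
- pad_d: Fourth round pad of the row: flat dark rubber disc, 72 mm across, 4 mm thick, fixed; origin at the centre of its underside, z up. It lies on a low aluminium strip (110 x 430 mm, 5 mm thick, side beads 9 mm high) fixed to the worktable. The four pads lie in a straight row along the strip, 95 mm apart centre to centre; next to pad_c, at the other end from pad_a
- end_stop: Upright steel end plate 98 mm wide, 6 mm thick and 70 mm high on a 24 mm wide foot, fixed across one end of the strip, 56 mm beyond the centre of the last pad; it may be at the pad_a end or at the pad_d end. The other end has only a lip 9 mm high. Origin at the centre of its underside, z up
- kitchen_timer: Bystander: white and red wind-up kitchen timer, round, 72 mm across, 47 mm high, standing loose to the robot's right; origin at the centre of its underside. Leave it alone

How it is judged:
By the outcome, as a careful person would: the job done as asked, in the order asked, and still so for the second after the job is handed in, with the robot touching nothing.
It also fails if it takes over 106 s, if anything falls off the work surface, if the arm or the gripper's body presses on something with over 40 N, if the wrist force passes 120 N, or if a joint passes its speed limit or range.

## Working session

There is one attempt and no reset: what is moved stays moved. The work goes in short steps, Python scripts to look and compute and a tool call to move; the robot and the scene stay as the last step left them, time stands still between calls to the robot, and variables do not carry over. Pictures are saved under pics/ and viewed, at most 14 in all, crops included, and the job is handed in when it is done.

Besides the shell and the picture viewer there is one more tool, called after ">>>" as name([rows], argument=value, ...), one row to a line, values as JSON. jog_arm: Moves the arm, as the interface text tells. Its arguments: {"type":"object","properties":{"deltas":{"type":"array"},"force":{"type":"number"}},"required":["deltas"]}

```bash
mkdir -p pics; python3 - <<'E'
from plant import r
import cv2
for n in("scene","top"):
    cv2.imwrite(f"pics/{n}0.png",r.capture(n)); i=r.camera_info(n); print(n,i)
print(r.get_state())
E
```

```text
scene {'fx': 461.4759834869816, 'fy': 461.4759834869816, 'cx': 257.17797196742663, 'cy': 191.60269891175665, 'view': array([[-0.82769734, -0.56116652, -0.00304092,  0.44391581],
       [ 0.4227312 , -0.62705655,  0.65429231, -0.28824926],
       [-0.36907377,  0.54027051,  0.75623563, -0.95699247],
       [ 0.        ,  0.        ,  0.        ,  1.        ]])}
top {'fx': 443.09651781277694, 'fy': 443.09651781277694, 'cx': 255.05055643899857, 'cy': 195.24040873843873, 'view': array([[ 0.01669792, -0.99981723, -0.00931064, -0.07467612],
       [ 0.99875908,  0.01624182,  0.04707975, -0.55732282],
       [-0.04691993, -0.01008522,  0.99884774, -1.20228962],
       [ 0.        ,  0.        ,  0.        ,  1.        ]])}
{'time_s': 0.1, 'joints': array([-5.26487694e+01,  2.05852760e+01,  6.37709130e-01, -1.77586692e-02,
       -7.01374265e+01, -1.65071618e+01]), 'qd': array([-0.00256045, -0.05549637,  0.11319047,  0.05346243, -0.03385486,
        0.06186222]), 'joint_torque': array([-1.19376113e-03, -5.84163737e+01,  2.93750149e+01,  7.01544687e+00,
        1.01350847e-02, -7.50927461e-05]), 'tcp_pos': array([ 0.24000233, -0.63042864,  0.24472952]), 'eef_rot': array([ 1.79913766e+02, -8.14464008e-03, -1.59161971e+02]), 'contact_force': array([-0.25870096,  0.12109687, -0.54818856]), 'moment': array([-0.07839472, -0.0197218 , -0.0386919 ]), 'gripper_force': 0.0, 'gripper_width': 0.08748943955474618}
```

View pics/scene0.png

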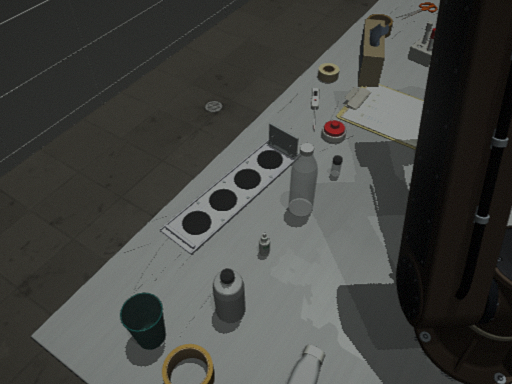

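View pics/top0.png

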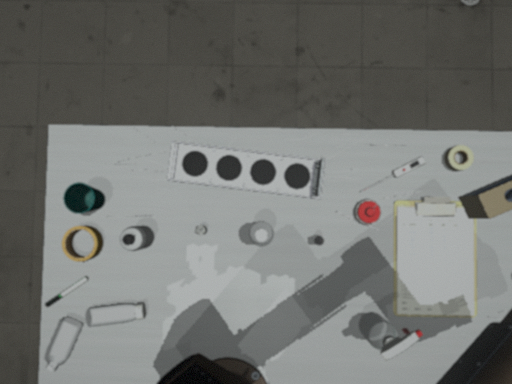

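The scene shows the pads (196,222) to (270,159), with the end plate at the far end at (284,137). It also shows the PET bottle (303,180), vial (337,165), dropper (264,244), flask (229,295) and timer (334,131). In the top view the pads run from (195,163) to (297,176), and the plate is at (319,178) on the right. The flask is at (133,238), the dropper at (201,229), the PET bottle at (262,232) and the vial at (317,240).

```bash
python3 - <<'E'
import cv2
t=cv2.imread("pics/top0.png")[195:265,100:340]; s=cv2.imread("pics/scene0.png")[135:335,190:360]
cv2.imwrite("pics/tc.png",cv2.resize(t,None,fx=3.3,fy=3.3,interpolation=cv2.INTER_CUBIC))
cv2.imwrite("pics/sc.png",cv2.resize(s,None,fx=3,fy=3,interpolation=cv2.INTER_CUBIC))
for n in("top","scene"):
    g=cv2.cvtColor(cv2.imread(f"pics/{n}0.png"),6)
    c,_=cv2.findContours((g<45).astype('uint8'),cv2.RETR_LIST,cv2.CHAIN_APPROX_NONE)
    for k in c:
        if 200<cv2.contourArea(k)<900: print(n,cv2.fitEllipse(k),cv2.contourArea(k))
E
```

```text
top ((77.0776138305664, 197.3011932373047), (23.576427459716797, 28.53104591369629), 12.855862617492676) 470.0
scene ((188.34959411621094, 373.2915954589844), (39.816436767578125, 44.3672981262207), 179.8625030517578) 304.5
scene ((26.72867774963379, 286.262939453125), (14.397075653076172, 27.228361129760742), 44.889251708984375) 201.5
scene ((196.22518920898438, 222.5767822265625), (22.053470611572266, 27.166738510131836), 79.92402648925781) 468.5
scene ((222.51632690429688, 199.79806518554688), (20.532323837280273, 25.70624351501465), 84.06004333496094) 413.0
scene ((246.9148406982422, 178.8563232421875), (18.725074768066406, 24.682462692260742), 87.10269927978516) 361.5
scene ((269.48773193359375, 159.3509979248047), (17.528535842895508, 23.719377517700195), 89.92382049560547) 325.0
scene ((282.79656982421875, 140.13168334960938), (15.903298377990723, 37.145259857177734), 125.36560821533203) 404.0
scene ((33.26370620727539, 145.94725036621094), (10.609813690185547, 90.63230895996094), 53.96471405029297) 497.0
scene ((13.011276245117188, 7.570869445800781), (17.716480255126953, 50.84177017211914), 73.7903060913086) 462.0
```

View pics/tc.png

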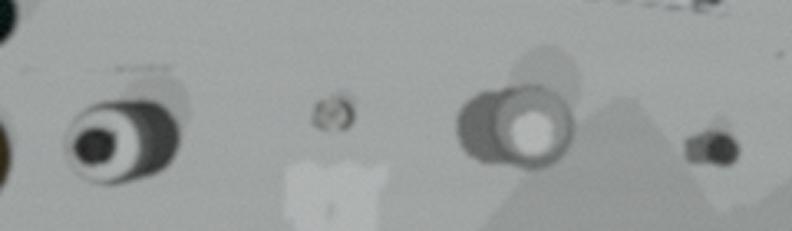

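View pics/sc.png

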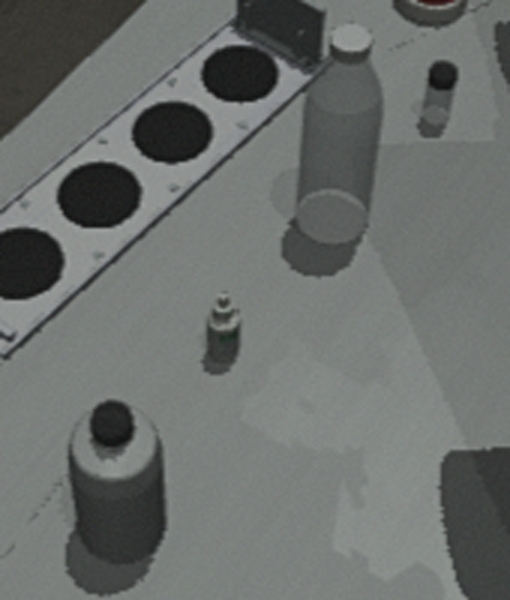

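The crops show the caps clearly. In crop pixels, the top view has the flask stopper at (95,146), dropper tip (335,113), PET cap (532,131) and vial cap (722,149). The scene crop has stopper (112,413), dropper tip (223,297), PET cap (350,37) and vial cap (443,72).

```bash
cat > h.py <<'E'
import numpy as np
from plant import r
def ray(n,u,v):
    i=r.camera_info(n);V=i["view"];R=V[:3,:3]
    return -R.T@V[:3,3], R.T@np.array([(u-i["cx"])/i["fx"],-(v-i["cy"])/i["fy"],-1])
def tri(a,b):
    A=np.zeros((3,3));y=np.zeros(3);L=[]
    for n,p in(("top",a),("scene",b)):
        c,d=ray(n,*p);d/=np.linalg.norm(d);P=np.eye(3)-np.outer(d,d);A+=P;y+=P@c;L.append((c,P))
    x=np.linalg.solve(A,y);return x,[np.linalg.norm(P@(x-c)) for c,P in L]
def atz(n,p,z):
    c,d=ray(n,*p);return (c+d*(z-c[2])/d[2])[:2]
E
python3 - <<'E'
import cv2
from h import *
np.set_printoptions(precision=4,suppress=True)
T=lambda x,y:((x+.5)/3.3+99.5,(y+.5)/3.3+194.5)
S=lambda x,y:((x+.5)/3+189.5,(y+.5)/3+134.5)
for n,a,b,z in(("flask",(95,146),(112,411),.148),("pet",(532,131),(350,37),.213),("drop",(335,113),(223,296),.075),("vial",(722,149),(443,71),.061)):
    a=T(*a);b=S(*b);x,e=tri(a,b);print(n,x,e[0],"byz",atz("top",a,z),atz("scene",b,z))
print("pet base",atz("scene",S(332,216),.0))
g=cv2.cvtColor(cv2.imread("pics/top0.png"),6)
tp=[]
roi=(g[140:205,165:330]<70).astype('uint8')
for k in cv2.findContours(roi,cv2.RETR_EXTERNAL,cv2.CHAIN_APPROX_NONE)[0]:
    if cv2.contourArea(k)>250:
        c,ax,_=cv2.fitEllipse(k);print(c,ax);tp.append((c[0]+165,c[1]+140))
tp.sort()
sp=[(196.2,222.6),(222.5,199.8),(246.9,178.86),(269.5,159.35)]
for a,b in zip(tp,sp):
    x,e=tri(a,b);print("pad",x,e[0],atz("top",a,.009),atz("scene",b,.009))
E
```

```text
flask [0.4419 0.2388 0.1513] 0.0010085563983463872 byz [0.4409 0.2393] [0.4441 0.2378]
pet [ 0.4605 -0.082   0.2136] 0.0005378714081720093 byz [ 0.46   -0.0822] [ 0.4613 -0.0822]
drop [0.4664 0.0739 0.0663] 0.0009027316149549484 byz [0.4659 0.0723] [0.4638 0.0795]
vial [ 0.4425 -0.2334  0.063 ] 0.0002510544673799822 byz [ 0.4422 -0.2338] [ 0.4434 -0.2352]
pet base [ 0.4625 -0.0868]
(131.79017639160156, 35.62226867675781) (22.420656204223633, 22.7965145111084)
(97.5872802734375, 31.47052001953125) (22.462934494018555, 22.605499267578125)
(63.552303314208984, 27.277511596679688) (22.495399475097656, 22.73013687133789)
(29.538908004760742, 23.07940673828125) (22.420915603637695, 22.845609664916992)
pad [0.6459 0.1041 0.0064] 0.0007801309185362887 [0.6449 0.1033] [0.6451 0.1058]
pad [0.6358 0.0097 0.0068] 0.0009804282414078084 [0.6347 0.009 ] [0.6355 0.0115]
pad [ 0.6256 -0.0847  0.0069] 0.0009407612795072074 [ 0.6246 -0.0851] [ 0.6253 -0.0827]
pad [ 0.6156 -0.1792  0.0073] 0.0009005197674713978 [ 0.6146 -0.1795] [ 0.6154 -0.1773]
```

>>> jog_arm([
  [[1,1.8,4.5,0.5,0.09],[1,1.8,4.5,0.5,0.09],[1,1.8,4.5,0.5,0.09],[1,1.8,4.5,0.5,0.09],[1,1.8,4.5,0.5,0.09],[1,1.8,4.5,0,0.09],[1,1.8,4.5,0,0.09],[1,1.8,4.5,0,0.09]],
], force=15)

```text
time_s: 1.1
tcp_pos: [0.3843, -0.2693, 0.2705]
eef_rot: [180.0, 0.0, -117.7]
contact_force: [1.6, 0.3, 0.6]
gripper_width: 0.0876
gripper_force: 0.0
```

>>> jog_arm([
  [[1,1.8,4.5,0,0.09],[1,1.8,4.5,0,0.09],[1,1.8,4.5,0,0.1],[1,1.8,4.5,0,0.1],[1,0.4,0.8,0,0],[1,0,0,0,0],[1,0,0,0,0]],
])

```text
time_s: 1.98
tcp_pos: [0.4597, -0.0836, 0.2704]
eef_rot: [180.0, -0.0, -96.2]
contact_force: [-0.4, -0.5, 0.8]
gripper_width: 0.0876
gripper_force: 0.0
```

>>> jog_arm([
  [[1,0.1,0.1,-2.5,0],[1,0,0,-2.5,0],[1,0,0,-2,0],[1,0,0,-1.5,0],[1,0,0,0,0],[-1,0,0,0,0],[-1,0,0,0,0],[-1,0,0,0,0]],
])

```text
time_s: 2.98
tcp_pos: [0.4614, -0.0817, 0.1861]
eef_rot: [-179.9, 0.0, -96.1]
contact_force: [0.1, 0.3, -0.9]
gripper_width: 0.0629
gripper_force: 0.0
```

>>> jog_arm([
  [[-1,0,0,0,0],[-1,0,0,0,0],[-1,0,0,0,0],[-1,0,0,0,0],[-1,0,0,0,0],[-1,0,0,0.5,0],[-1,0,0,0.5,0]],
])

```text
time_s: 3.85
tcp_pos: [0.4612, -0.0818, 0.1959]
eef_rot: [180.0, -0.0, -96.1]
contact_force: [0.0, 0.0, -1.3]
gripper_width: 0.0238
gripper_force: 15.0
```

>>> jog_arm([
  [[-1,0,0,1.5,0],[-1,0,0,1.5,0],[-1,2,-1.2,1,0],[-1,2.7,-1.7,0,0],[-1,2.7,-1.7,0,0],[-1,2.7,-1.7,0,0],[-1,2.7,-1.7,0,0],[-1,2.6,-1.7,0,0]],
])

```text
time_s: 4.85
tcp_pos: [0.6163, -0.1795, 0.2366]
eef_rot: [-180.0, 0.0, -96.1]
contact_force: [0.2, 0.3, -0.4]
gripper_width: 0.0239
gripper_force: 15.0
```

>>> jog_arm([
  [[-1,0,0,0,0],[-1,0,0,-1,0],[-1,0,0,-1,0],[-1,0,0,0,0],[-1,0,0,0,0]],
])

```text
time_s: 5.48
tcp_pos: [0.6151, -0.1786, 0.2159]
eef_rot: [-180.0, -0.0, -96.1]
contact_force: [-0.2, 0.5, -0.2]
gripper_width: 0.0239
gripper_force: 15.0
```

```bash
python3 - <<'E'
import cv2
from plant import r
s=r.capture("scene")[90:290,200:370];t=r.capture("top")[150:250,200:340]
cv2.imwrite("pics/s1.png",cv2.resize(s,None,fx=3,fy=3,interpolation=cv2.INTER_CUBIC))
E
```

```text
(no output)
```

View pics/s1.png

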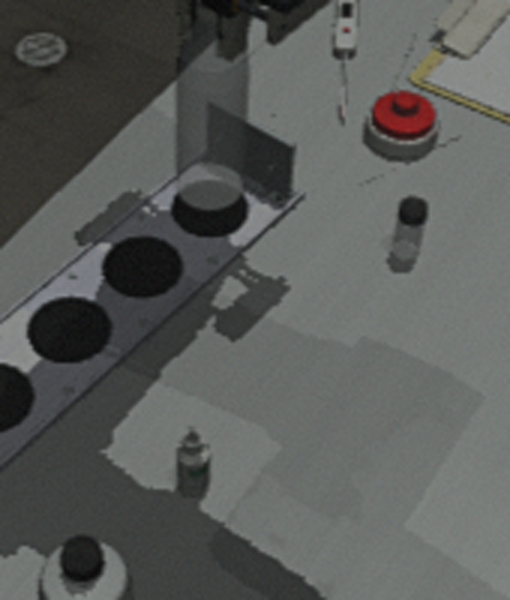

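The bottle hangs upright over the pad by the end plate. Its base ellipse is centred at crop (208,187) and the pad at (209,208).

```bash
python3 - <<'E'
from h import *
S=lambda x,y:((x+.5)/3+199.5,(y+.5)/3+89.5)
print(atz("scene",S(208,187),.030),atz("scene",S(209.5,208.5),.009))
E
```

```text
[ 0.62090317 -0.18252523] [ 0.61581933 -0.17789714]
```

>>> jog_arm([
  [[-1,0,0,-0.8,0],[-1,0,0,-0.7,0],[-1,0,0,-0.3,0],[-1,0,0,0,0],[-1,0,0,-0.1,0],[-1,0,0,0,0]],
])

```text
time_s: 6.32
tcp_pos: [0.6152, -0.1788, 0.1967]
eef_rot: [-180.0, 0.0, -96.1]
contact_force: [0.4, -0.8, -0.4]
gripper_width: 0.0241
gripper_force: 15.0
```

>>> jog_arm([
  [[-1,0,0,-0.1,0],[-1,0,0,-0.1,0],[-1,0,0,0,0]],
])

```text
time_s: 6.7
tcp_pos: [0.6152, -0.1788, 0.1945]
eef_rot: [180.0, -0.0, -96.1]
contact_force: [0.0, -0.8, -0.8]
gripper_width: 0.0236
gripper_force: 15.0
```

>>> jog_arm([
  [[-1,0,0,-0.1,0],[-1,0,0,0,0]],
])

```text
time_s: 6.95
tcp_pos: [0.6152, -0.1788, 0.1945]
eef_rot: [-180.0, -0.0, -96.1]
contact_force: [-2.1, 0.5, 4.3]
gripper_width: 0.0239
gripper_force: 15.0
```

```bash
python3 - <<'E'
from plant import r
s=r.get_state();print(s["tcp_pos"],s["contact_force"])
E
```

```text
[ 0.61524171 -0.17884455  0.19445332] [-2.08205943  0.46818356  4.34003441]
```

Contact. Release gently, rise, and go to the flask at about (0.4425, 0.239). From here that is dx -17.3, dy +41.8.

>>> jog_arm([
  [[-0.3,0,0,0,0],[0,0,0,0,0],[0.3,0,0,0,0],[0.3,0,0,1,0],[0.3,0,0,2,0],[0.3,0,0,2.5,0],[0.3,0,0,2,0],[0.3,0,0,0,0]],
])

```text
time_s: 7.95
tcp_pos: [0.6161, -0.179, 0.2711]
eef_rot: [-179.8, -0.0, -96.1]
contact_force: [-0.5, -0.0, -0.7]
gripper_width: 0.0569
gripper_force: 0.0
```

>>> jog_arm([
  [[0.3,-1.6,4,0,0],[0.3,-1.8,4.3,0,0],[0.3,-1.8,4.3,0,0],[0.3,-1.8,4.3,0,0],[0.3,-1.8,4.3,0,0],[0.3,-1.8,4.3,-1,0],[0.3,-1.8,4.3,-2,0],[0.3,-1.8,4.3,-2,0]],
])

```text
time_s: 8.95
tcp_pos: [0.4722, 0.1634, 0.2179]
eef_rot: [-180.0, 0.0, -96.1]
contact_force: [0.2, 0.3, -0.0]
gripper_width: 0.0571
gripper_force: 0.0
```

>>> jog_arm([
  [[0.3,-1.6,4,-2,0],[0.3,-1.5,3.7,0,0],[0.3,0,0,0,0],[0.3,0,0,0,0]],
])

```text
time_s: 9.45
tcp_pos: [0.4419, 0.239, 0.1983]
eef_rot: [180.0, -0.0, -96.1]
contact_force: [0.1, 0.4, 0.2]
gripper_width: 0.0569
gripper_force: 0.0
```

```bash
python3 - <<'E'
import cv2,numpy as np
from plant import r
f=lambda a:cv2.resize(a,None,fx=3,fy=3,interpolation=cv2.INTER_CUBIC)
cv2.imwrite("pics/s2.png",f(np.hstack([r.capture("scene")[90:270,230:350],r.capture("top")[90:270,230:350]])))
E
```

```text
(no output)
```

View pics/s2.png

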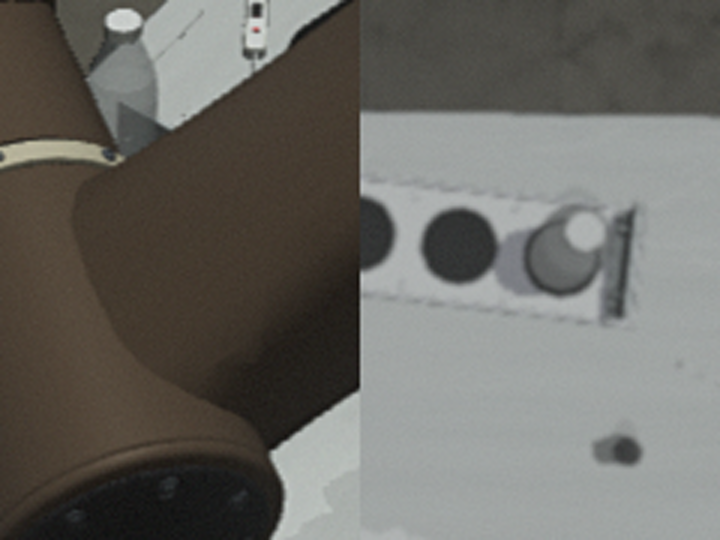

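The bottle stands upright, with its cap at (582,231) in the top half of the picture and (123,20) in the scene half. The arm blocks the rest of the scene view. Checking centring, then descending on the flask stopper.

```bash
python3 - <<'E'
from h import *
t=(222.5/3+229.5,231.5/3+89.5);s=(123.5/3+229.5,20.5/3+89.5)
print(tri(t,s),atz("top",t,.222),atz("scene",s,.222))
E
```

```text
(array([ 0.61562021, -0.17668801,  0.22379006]), [np.float64(0.0003836389829226182), np.float64(0.0003836389829228184)]) [ 0.61548966 -0.17705514] [ 0.61721001 -0.17849365]
```

>>> jog_arm([
  [[0.3,0,0,-2,0],[0.3,0,0,-2,0],[0.3,0,0,-1.5,0],[0.3,0,0,-1,0],[0.3,0,0,0,0],[-1,0,0,0,0],[-1,0,0,0,0],[-1,0,0,0,0]],
], force=20)

```text
time_s: 10.55
tcp_pos: [0.4423, 0.2394, 0.134]
eef_rot: [-180.0, 0.0, -96.1]
contact_force: [-0.4, -0.2, 0.3]
gripper_width: 0.0328
gripper_force: 0.0
```

>>> jog_arm([
  [[-1,0,0,0,0],[-1,0,0,0,0],[-1,0,0,0,0]],
])

```text
time_s: 10.92
tcp_pos: [0.442, 0.2391, 0.1334]
eef_rot: [180.0, -0.0, -96.1]
contact_force: [-0.1, -0.7, -1.1]
gripper_width: 0.0214
gripper_force: 20.0
```

>>> jog_arm([
  [[-1,0,0,0.7,0],[-1,0,0,1.5,0],[-1,0,0,2,0],[-1,2.5,-1,1,0],[-1,3,-3,0,0],[-1,3,-3.4,0,0],[-1,2.3,-4,0,0],[-1,2,-4,0,0]],
])

```text
time_s: 11.92
tcp_pos: [0.5712, 0.084, 0.1867]
eef_rot: [-179.9, 0.0, -96.1]
contact_force: [1.1, 1.0, -2.3]
gripper_width: 0.0216
gripper_force: 20.0
```

>>> jog_arm([
  [[-1,1.5,-4,0,0],[-1,1.5,-4,0,0],[-1,1.5,-4,0,0],[-1,1,-3.5,0,0],[-1,0,-1.4,0,0],[-1,0,0,-1.5,0],[-1,0,0,-0.8,0],[-1,0,0,0,0]],
])

```text
time_s: 12.92
tcp_pos: [0.6244, -0.0829, 0.1615]
eef_rot: [179.9, -0.0, -96.1]
contact_force: [0.1, 0.2, -1.8]
gripper_width: 0.0214
gripper_force: 20.0
```

>>> jog_arm([
  [[-1,0,-0.1,-0.7,0],[-1,0,0,-0.6,0],[-1,0,0,-0.3,0],[-1,0,0,-0.2,0],[-1,0,0,-0.1,0],[-1,0,0,0,0]],
])

```text
time_s: 13.68
tcp_pos: [0.6252, -0.0848, 0.1436]
eef_rot: [-180.0, 0.0, -96.1]
contact_force: [0.4, -0.1, -2.1]
gripper_width: 0.0215
gripper_force: 20.0
```

>>> jog_arm([
  [[-1,0,0,-0.1,0],[-1,0,0,0,0]],
])

```text
time_s: 13.92
tcp_pos: [0.6251, -0.0848, 0.1425]
eef_rot: [180.0, 0.0, -96.1]
contact_force: [-0.3, -0.3, -2.4]
gripper_width: 0.0211
gripper_force: 20.0
```

>>> jog_arm([
  [[-1,0,0,-0.1,0],[-1,0,0,0,0]],
])

```text
time_s: 14.18
tcp_pos: [0.6254, -0.0848, 0.1425]
eef_rot: [-180.0, -0.0, -96.1]
contact_force: [-1.9, 1.5, 4.8]
gripper_width: 0.0216
gripper_force: 20.0
```

>>> jog_arm([
  [[-0.4,0,0,0,0],[0,0,0,0,0],[0.3,0,0,0,0],[0.3,0,0,1,0],[0.3,0,0,2,0],[0.3,0,0,2.5,0],[0.3,0,0,1.5,0],[0.3,0,0,0,0]],
])

```text
time_s: 15.18
tcp_pos: [0.6258, -0.0847, 0.213]
eef_rot: [-179.9, 0.0, -96.1]
contact_force: [0.2, 0.1, -0.5]
gripper_width: 0.057
gripper_force: 0.0
```

```bash
python3 - <<'E'
import cv2,numpy as np
from plant import r
f=lambda a:cv2.resize(a,None,fx=4,fy=4,interpolation=cv2.INTER_CUBIC)
cv2.imwrite("pics/s3.png",f(np.hstack([r.capture("scene")[150:290,230:330],r.capture("top")[120:260,170:270]])))
E
```

```text
(no output)
```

View pics/s3.png

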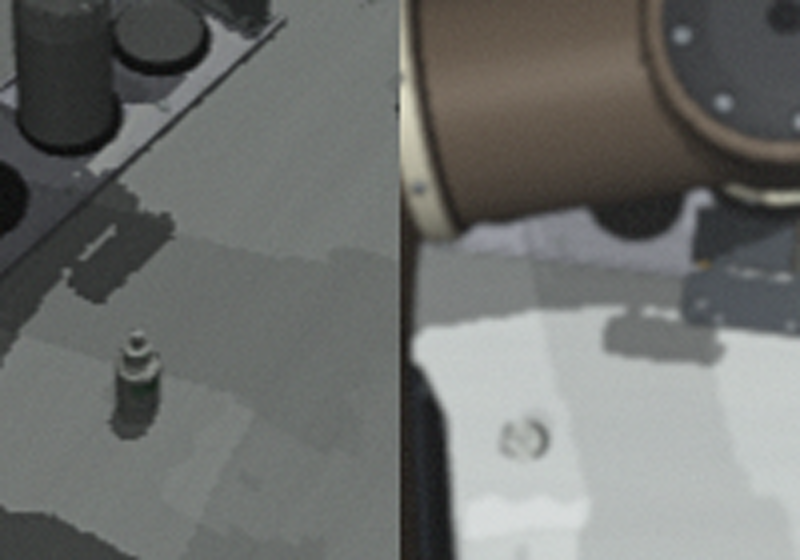

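The PET bottle and flask stand on their pads. The dropper's tip is at (138,335) in the scene half, and its outline is centred at (524,438) in the top half.

```bash
python3 - <<'E'
from h import *
S=lambda x,y:((x+.5)/4+229.5,(y+.5)/4+149.5)
t=(124.5/4+169.5,438.5/4+119.5)
print(tri(t,S(138,333)))
for z in(.05,.06,.075):print(z,atz("top",t,z),atz("scene",S(138,333),z))
print(atz("scene",S(132,428),0.0),atz("scene",S(137,368),.054))
E
```

```text
(array([0.46569189, 0.0747289 , 0.06960997]), [np.float64(0.0007254180453989935), np.float64(0.0007254180453989655)])
0.05 [0.46444708 0.07694256] [0.47400412 0.06321673]
0.06 [0.46476176 0.07562776] [0.47009142 0.06926286]
0.075 [0.46523377 0.07365557] [0.46422236 0.07833205]
[0.45885329 0.09161924] [0.45953127 0.0861013 ]
```

>>> jog_arm([
  [[0.3,-2.7,2.7,0,0],[0.3,-2.7,2.7,0,0],[0.3,-2.7,2.7,0,0],[0.3,-2.7,2.7,-1,0],[0.3,-2.7,2.7,-2,0],[0.3,-2.6,2.5,-2,0],[0.3,0,0,-2,0],[0.3,0,0,-2,0]],
])

```text
time_s: 16.27
tcp_pos: [0.4633, 0.0754, 0.1203]
eef_rot: [179.9, -0.0, -96.1]
contact_force: [0.3, -0.6, -0.1]
gripper_width: 0.0572
gripper_force: 0.0
```

>>> jog_arm([
  [[0.3,0,0,-3,0],[0.3,0,0,-3,0],[0.3,0,0,-2,0],[0.3,0,0,-1,0],[0.3,0,0,0,0]],
])

```text
time_s: 16.9
tcp_pos: [0.4636, 0.0748, 0.0308]
eef_rot: [179.9, -0.1, -96.1]
contact_force: [-0.0, 0.5, 0.4]
gripper_width: 0.0568
gripper_force: 0.0
```

>>> jog_arm([
  [[-1,0,0,0,0],[-1,0,0,0,0],[-1,0,0,0,0],[-1,0,0,0,0],[-1,0,0,0,0]],
], force=8)

```text
time_s: 17.52
tcp_pos: [0.4644, 0.0753, 0.0319]
eef_rot: [-180.0, 0.0, -96.1]
contact_force: [0.1, 0.1, 3.6]
gripper_width: 0.0244
gripper_force: 8.0
```

>>> jog_arm([
  [[-1,0,0,1,0],[-1,0,0,2,0],[-1,0,0,2,0],[-1,3.1,-1,0,0],[-1,3.5,-1.3,0,0],[-1,3.5,-1.4,0,0],[-1,3.5,-1.4,0,0],[-1,3.5,-1.4,0,0]],
])

```text
time_s: 18.52
tcp_pos: [0.6362, 0.0096, 0.0821]
eef_rot: [-180.0, 0.0, -96.1]
contact_force: [0.1, 1.2, -0.3]
gripper_width: 0.0246
gripper_force: 8.0
```

>>> jog_arm([
  [[-1,0,0,-1.5,0],[-1,0,0,-1.2,0],[-1,0,0,-0.8,0],[-1,0,0,-0.4,0],[-1,0,0,0,0],[-1,0,0,0,0]],
])

```text
time_s: 19.27
tcp_pos: [0.6354, 0.0105, 0.0431]
eef_rot: [-180.0, 0.0, -96.1]
contact_force: [0.7, -0.7, 0.3]
gripper_width: 0.0244
gripper_force: 8.0
```

>>> jog_arm([
  [[-1,0,0,-0.2,0],[-1,0,0,0,0]],
])

```text
time_s: 19.52
tcp_pos: [0.6355, 0.0103, 0.0409]
eef_rot: [-180.0, 0.0, -96.1]
contact_force: [-0.8, 0.3, 2.6]
gripper_width: 0.0247
gripper_force: 8.0
```

>>> jog_arm([
  [[-1,0,0,-0.1,0],[-1,0,0,0,0]],
])

```text
time_s: 19.77
tcp_pos: [0.6356, 0.0103, 0.0407]
eef_rot: [-179.9, 0.0, -96.1]
contact_force: [-2.2, 1.6, 8.6]
gripper_width: 0.0244
gripper_force: 8.0
```

>>> jog_arm([
  [[-0.3,0,0,0,0],[0,0,0,0,0],[0.2,0,0,0,0],[0.2,0,0,2,0],[0.2,0,0,4,0],[0.2,0,0,5,0],[0.2,0,0,5,0],[0.2,-2,0,5,0]],
])

```text
time_s: 20.78
tcp_pos: [0.6154, 0.0101, 0.2506]
eef_rot: [180.0, -0.0, -96.1]
contact_force: [0.8, -0.1, 0.1]
gripper_width: 0.0526
gripper_force: 0.0
```

>>> jog_arm([
  [[0.2,-2.7,-3,0,0],[0.2,-2.7,-4,0,0],[0.2,-2.7,-4,0,0],[0.2,-2.6,-4,0,0],[0.2,-2,-4,0,0],[0.2,-1.6,-2,-2,0],[0.2,-1,-1.5,-2,0],[0.2,0,0,0,0]],
])

```text
time_s: 21.78
tcp_pos: [0.4605, -0.2154, 0.2083]
eef_rot: [179.8, 0.0, -96.2]
contact_force: [-0.0, -0.6, 0.7]
gripper_width: 0.0524
gripper_force: 0.0
```

```bash
python3 - <<'E'
import cv2,numpy as np
from plant import r
f=lambda a:cv2.resize(a,None,fx=4,fy=4,interpolation=cv2.INTER_CUBIC)
print(r.get_state()["tcp_pos"])
cv2.imwrite("pics/s4.png",f(np.hstack([r.capture("scene")[100:250,170:280],r.capture("top")[130:280,220:310]])))
E
```

```text
[ 0.46051386 -0.21543041  0.20828736]
```

View pics/s4.png

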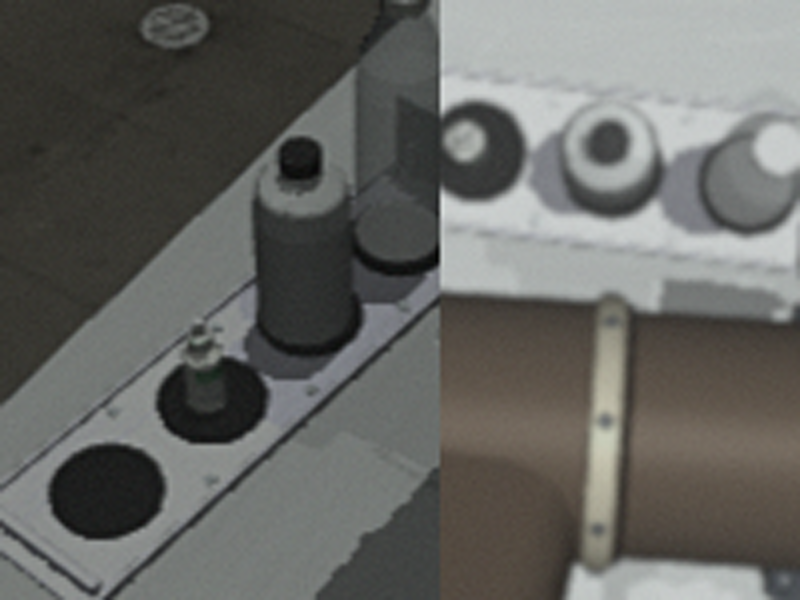

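All three stand upright on their pads. The dropper's tip is at (200,328) in the scene half and its outline at (463,141) in the top half. The flask stopper is at (300,150) and (606,141).

```bash
python3 - <<'E'
from h import *
S=lambda x,y:((x+.5)/4+169.5,(y+.5)/4+99.5)
T=lambda x,y:((x-439.5)/4+219.5,(y+.5)/4+129.5)
for n,t,s,z in(("drop",T(463,141),S(201,326),.08),("flask",T(606,141),S(300,146),.157)):
    print(n,tri(T(*(t[0]*0+q for q in (463,141))) if n=="drop" else t,s),atz("top",t,z-.01*(n=="drop")),atz("scene",s,z))
E
```

```text
drop (array([0.63445907, 0.01317244, 0.08188024]), [np.float64(0.001845399800636634), np.float64(0.001845399800636559)]) [0.63425123 0.01310548] [0.63728504 0.01268636]
flask (array([ 0.62552951, -0.08004091,  0.16311442]), [np.float64(0.0007230982384773856), np.float64(0.0007230982384774418)]) [ 0.6256161  -0.08042983] [ 0.63018329 -0.08514819]
```

>>> jog_arm([
  [[0.2,-1.8,-1.8,-2,0],[0.2,0,0,-3,0],[0.2,0,0,-3,0],[0.2,0,0,-3,0],[0.2,0,0,-3,0],[0.2,0,0,-2,0],[0.2,0,0,-1.5,0],[0.2,0,0,0,0]],
])

```text
time_s: 22.88
tcp_pos: [0.4447, -0.2323, 0.0342]
eef_rot: [179.9, -0.0, -96.1]
contact_force: [-1.2, -0.3, 0.6]
gripper_width: 0.0525
gripper_force: 0.0
```

>>> jog_arm([
  [[-1,0,0,0,0],[-1,0,0,0,0],[-1,0,0,0,0],[-1,0,0,0,0],[-1,0,0,0,0]],
])

```text
time_s: 23.5
tcp_pos: [0.4445, -0.2329, 0.035]
eef_rot: [-180.0, -0.0, -96.1]
contact_force: [-0.2, 1.7, 4.6]
gripper_width: 0.0245
gripper_force: 8.0
```

>>> jog_arm([
  [[-1,0,0,1,0],[-1,0,0,2.5,0],[-1,0,0,2.5,0],[-1,0,3.7,0,0],[-1,0,4,0,0],[-1,0,4,0,0],[-1,0,4,0,0],[-1,0,4,0,0]],
])

```text
time_s: 24.5
tcp_pos: [0.444, -0.0346, 0.0951]
eef_rot: [-180.0, 0.0, -96.1]
contact_force: [0.3, -0.0, -0.0]
gripper_width: 0.0241
gripper_force: 8.0
```

>>> jog_arm([
  [[-1,0,4,0,0],[-1,0,4,0,0],[-1,2.5,4,0,0],[-1,3.5,2,0,0],[-1,3.5,0,0,0],[-1,3.5,0,0,0],[-1,3.5,0,0,0],[-1,3.5,0,0,0]],
])

```text
time_s: 25.5
tcp_pos: [0.6452, 0.1041, 0.0949]
eef_rot: [180.0, -0.0, -96.1]
contact_force: [0.2, 0.8, -0.4]
gripper_width: 0.0241
gripper_force: 8.0
```

>>> jog_arm([
  [[-1,0,0,-2,0],[-1,0,0,-1.5,0],[-1,0,0,-0.9,0],[-1,0,0,-0.4,0],[-1,0,0,0,0],[-1,0,0,0,0]],
])

```text
time_s: 26.25
tcp_pos: [0.6445, 0.1044, 0.0473]
eef_rot: [-179.9, 0.0, -96.1]
contact_force: [0.5, -0.4, -0.1]
gripper_width: 0.0244
gripper_force: 8.0
```

>>> jog_arm([
  [[-1,0,0,-0.2,0],[-1,0,0,-0.1,0],[-1,0,0,0,0]],
])

```text
time_s: 26.62
tcp_pos: [0.6443, 0.1043, 0.044]
eef_rot: [-180.0, 0.0, -96.1]
contact_force: [-1.3, 0.5, 3.8]
gripper_width: 0.0245
gripper_force: 8.0
```

>>> jog_arm([
  [[-1,0,0,-0.1,0],[-1,0,0,0,0]],
])

```text
time_s: 26.88
tcp_pos: [0.6443, 0.1044, 0.0436]
eef_rot: [-180.0, 0.0, -96.1]
contact_force: [-4.4, 1.0, 9.3]
gripper_width: 0.0242
gripper_force: 8.0
```

>>> jog_arm([
  [[-0.3,0,0,0,0],[0,0,0,0,0],[0.2,0,0,0,0],[0.2,0,0,2,0],[0.2,0,0,4,0],[0.2,0,0,5,0],[0.2,0,0,5,0],[0.2,-2,2,2,0]],
])

```text
time_s: 27.88
tcp_pos: [0.6258, 0.1238, 0.2258]
eef_rot: [-179.8, 0.1, -96.2]
contact_force: [-0.5, 1.0, -0.6]
gripper_width: 0.0528
gripper_force: 0.0
```

>>> jog_arm([
  [[0.2,-3,4,0,0],[0.2,-3,4,0,0],[0.2,-3,4,0,0],[0.2,-3,4,0,0],[0.2,-3,4,0,0],[0.2,0,3,0,0],[0.2,0,0,0,0]],
])

```text
time_s: 28.75
tcp_pos: [0.4741, 0.3562, 0.2222]
eef_rot: [-180.0, -0.0, -96.0]
contact_force: [-0.3, -0.2, 0.1]
gripper_width: 0.0524
gripper_force: 0.0
```

```bash
python3 - <<'E'
import cv2,numpy as np
from plant import r
f=lambda a:cv2.resize(a,None,fx=2.5,fy=2.5,interpolation=cv2.INTER_CUBIC)
cv2.imwrite("pics/s5.png",f(np.hstack([r.capture("scene")[60:260,170:330],r.capture("top")[60:260,170:330]])))
E
```

```text
(no output)
```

View pics/s5.png

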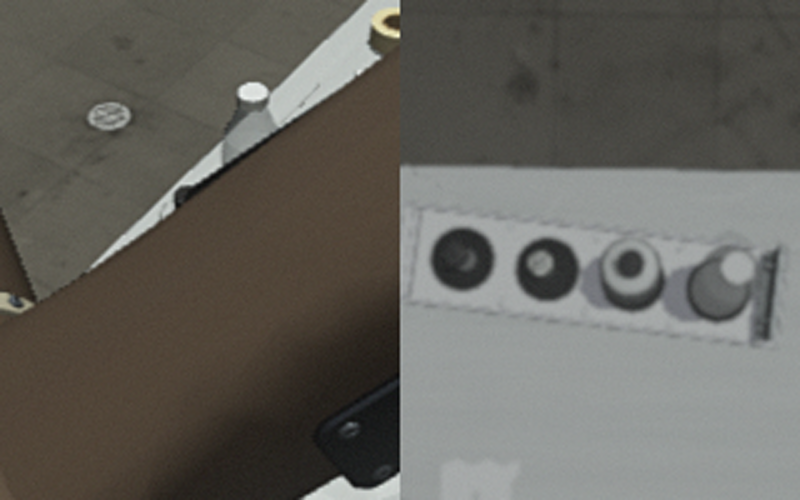

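The top half shows all four upright on their pads: vial (458,258), dropper (541,263), flask (630,265) and PET (737,268), with the PET next to the end plate. The gripper is clear of everything, so I'm handing the job in.

```bash
python3 -c "
from plant import r
print(r.close_job())"
```

```text
the job is handed in; nothing more can be done
None
```

The job is handed in: PET bottle next to the end plate, then flask, dropper bottle and vial, all upright and (where measured) within about 4 mm of the pad centres, at about 29 s, with the timer left untouched.

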